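# Lock the tilting kettle at drain

## Robot

A 7-joint arm with a two-finger parallel gripper is mounted at the origin on the work surface. World frame = base frame: x ahead of the robot, y to its left, z up, the work surface at z = 0. Lengths are in mm, angles in rad, forces in N, time in s.
With the tool pointing down it reaches from about 350 to 900 mm from the base axis. Payload 19.9 kg.
Tool frame: the origin (TCP) lies between the finger pads; the fingertips stand 19 mm ahead of it and the grasp point (between the pads) is the TCP; z points along the fingers, y is the direction in which the jaws open and shut (so a half turn about z gives the same grasp; the last joint's range is limited). The gripper opens to 94 mm and grips with 3 to 60 N. Pads are 16 mm wide; open, the fingers measure 119 mm over their backs; the gripper's body (75 mm by 177 mm) begins 78 mm behind the grasp point.
Start: joints at [1.075, 0.417, -0.01, 1.614, 0.005, 1.111, -0.053], TCP at [274.541, -561.449, 193.325] pointing down, gripper open.
Joint ranges: [-2.81, 2.81], [-0.39, 2.02], [-1.27, 1.25], [0.06, 2.57], [-1.19, 4.33], [0.19, 2], [-2.82, 2.82]. Speed limits (rad/s): [1.89, 1.89, 2.39, 2.39, 3.01, 3.01, 3.01].

## Interface

Orientations are given as a rotation vector (axis times angle).
In Python, from station import r gives the robot as it stands. The module is installed in compiled form; this text tells all that it offers.
- The arm moves only by the tool carry_out, never from a script. Its argument "increments" is a list of rows, each a list of 3 entries, a list of its own where there are three numbers: the turn, a rotation vector about the world's x, y, z in degrees, then the shift along the world's x, y, z in cm, then the closure in counts, from 0 (fully open) to 255 (shut). In form: [[[wx, wy, wz], [dx, dy, dz], jaw], ...]. A call has 1 to 5 rows; each row shifts and turns the commanded pose from where the row before left it; what a row does not reach is not made up. A row lasts 1/12 s, in which the tool goes at most 41.7 mm and 7.16 degrees, less where a joint would pass 70% of its speed; a pose out of reach is approached as far as the arm can. A call is refused whole if a number of a shift passes 4.17 or a number of a turn 7.16, either way. A call with a gripper value outside its range is refused whole. The fingers move at their own pace and stop on an object; "grip_force" is the grip in N (left out, the last holds). Time passes only in rows, so rows that do not move let the fingers close. It gives the time, the measured TCP pose, the force and the opening at its end, in the units of the state.
- r.get_obs(): the state, without advancing time (a new reading comes with each control period).
- r.snapshot(name): name is "scene" or "top" or "wrist"; returns the picture (480x640x3 uint8, blue, green, red); there is no depth.
- r.get_calibration(name): a dict with "K" (3x3 intrinsics, pixels), "D" ([k1, k2, p1, p2, k3] as OpenCV has them; the pictures are not rectified), "rvec" (rotation vector, rad) and "tvec" (3), from world to camera coordinates, as OpenCV has them; the wrist camera has in their place "T_tool_cam" (4x4, takes a point from camera to tool coordinates, whose origin is the TCP and whose axes are the flange's). Camera axes: x right, y down, z forward; pixel columns grow to the right and rows downward; lengths in mm; the calibration is good to about 2 mm. A picture is of the moment at which its call begins: read the wrist's pose just before it. get_calibration takes no time and is no camera call.
- r.job_done(): hands the job in, once; it reports no verdict.
The state is a dict: "clock": time; "joint_positions": joint angles; "qvel": joint speeds; "joint_efforts": joint torques, N m; "eef_pos": TCP position; "orientation": TCP orientation; "contact_force": force on the tool from outside, world axes, zero at the start; "ft_torque": the same for the moment, N m; "width": finger opening in mm.
Only numpy, scipy, OpenCV 4.12 (cv2) and the standard library are available. Lean on these libraries where they do the work, as an engineer would, in place of code of your own. Each camera call takes 0.05 s, during which the arm holds its last target. There are 200 camera calls.

## Task

Set the small tilting kettle to drain. First stand the catch pan on the counter, centred under where the pouring lip will come down; then lift the lock pin, swing the bowl forward until the middle notch of its index disc is under the pin, and press the pin fully home. Leave the other things on the counter where they stand.

Things in the scene. Friction and masses are not known exactly. Their poses are not given: they have to be found in the camera images.
- stand: steel stand of the tilting kettle, bolted down. Origin on the counter midway between its stanchions; x to its back (away from the robot, turned up to 0.2 rad), y left, z up. Trunnion axis along y, 185 mm up. Stanchions 90 (x) by 40, 215 tall, at y = +-135; feet 20 high reach x = -45 in front and y = +-163. Rear beam 70 high, x = 80 to 130. In front of x = -45 the counter is open.
- bowl (a joint): tilt of the bowl, rad: 0 upright (cook), grows as the lip swings forward and down (stand -x); stops at -0.05 and 1.75. Steel bowl 200 mm across, rim 40 above and bottom 100 below the axis. Stiff trunnions (0.6 N m of friction): it stays where it is left. It cannot turn while the pin is in a notch.
- lever_grip (a point): middle of the black cross grip of the tilt lever, which turns with the bowl: a round bar 22 mm thick, 70 long, parallel to the axis, at the end of a flat bar (16 wide, its middle at stand y = -166), 140 from the axis, outside the right stanchion. Straight above the axis at tilt 0, it leans forward by the tilt angle. Pushing it forward takes about 5 to 15 N.
- lip (a point): front tip of the bowl's pouring lip (55 wide), 134 mm in front of and 45 above the axis when the bowl is upright.
- drip (a point): point on the counter, 105 in front of the stand's origin on its centre line, straight under where the lip is when the bowl is locked at drain: where the pan's centre belongs.
- lock_pin (a joint): lift of the vertical lock pin, m: 0 = fully home, its nose 15 mm deep in a notch; 0.022 = fully up. Clear of the disc from 0.016 up; it rests on the disc's rim if no notch is below. About 4 N of friction: it stays where it is left. 12 mm shank, round nose: pressed, it centres itself in a notch within about 0.05 rad.
- pin_knob (a point): centre of the top face of the lock pin's black knob: round, 32 mm across, 24 tall, above the guide block; 310 mm above the counter when home, 332 when up. Its underside is 7 mm above the block when home.
- pan: shallow open steel catch pan, a ninth-size food pan: over its rim 108 (its x) by 176 (its y), 65 tall, walls 3 thick, inside 90 by 158, floor 3 thick, rim flange 6 wide; 0.25 to 0.5 kg. Origin under its centre, z up. It stands on the counter in front of the kettle to the left or to the right, its long side roughly across.
- bowl_stack: stack of seven red plastic rice bowls, 116 across, 130 tall, about 0.9 kg; origin under its centre. Bystander; it stands on the counter at the side of the stand where the pan is not.
- soy_bottle: brown glass bottle, 58 across, 200 tall, standing behind and outside the tilt lever; origin under its centre. Bystander.
- squeeze_bottle: yellow squeeze bottle, 56 across, 170 tall, further to the right; origin under its centre. Bystander.
- spice_jar: clear jar with a red cap, 54 across, 80 tall, on the robot's side of the space in front of the kettle, to the left; origin under its centre. Bystander.
- mug: white cup without a handle, 64 across, 78 tall, on the robot's side of the space in front of the kettle, to the right; origin under its centre. Bystander.
- food_can: tin can with a paper label, 68 across, 110 tall, just behind and outside the index disc; origin under its centre. Bystander.
- plate_stack: stack of five white plates, 144 across, 47 tall, to the left; origin under its centre. Bystander.
- serving_spoon: steel spoon 240 mm long lying to the right, beyond the soy bottle. Bystander.
- disc (a point): centre of the index disc, fixed to the bowl's left trunnion outside the left stanchion, on the axis: radius 68 mm, 14 thick, 3 open notches in its rim, 16 wide, 18 deep. They come to the top, under the pin, at tilt 0 (cook), 1.05 rad (drain, the middle one) and 1.66 rad (wash).
- guide (a point): centre of the top of the fixed guide block that carries the lock pin above the disc, at (0, 170, 279) mm of the stand. The block is 28 (x) by 48 (y) by 22 tall, held by a plate on the left stanchion.
Mind the look-alikes: they are no part of the job. Leave any black or orange look-alike of the pan alone.

How it is judged:
By the outcome, as a careful person would: the job done as asked, in the order asked, and still so for the second after the job is handed in, with the robot touching nothing.
It also fails if it takes over 72 s, if anything falls off the work surface, if the arm or the gripper's body presses on something with over 40 N, if the wrist force passes 120 N, or if a joint passes its speed limit or range.

## Working session

There is one attempt and no reset: what is moved stays moved. The work goes in short steps, Python scripts to look and compute and a tool call to move; the robot and the scene stay as the last step left them, time stands still between calls to the robot, and variables do not carry over. Pictures are saved under pics/ and viewed, about 8 in all and at most 12, crops included, and the job is handed in when it is done.

Besides the shell and the picture viewer there is one more tool, called after "Call:" as name([rows], argument=value, ...), one row to a line, values as JSON. carry_out: Moves the arm, as the interface text tells. Its arguments: {"type":"object","properties":{"increments":{"type":"array"},"grip_force":{"type":"number"}},"required":["increments"]}

```bash
mkdir -p pics
python3 - <<'E'
from station import r
import cv2
for n in("scene","top"):
    cv2.imwrite(f"pics/{n}0.png",r.snapshot(n))
    print(n,r.get_calibration(n))
print(r.get_calibration("wrist")); print(r.get_obs())
E
```

```text
scene {'K': array([[588.00884294,   0.        , 321.77090038],
       [  0.        , 588.00884294, 235.63812233],
       [  0.        ,   0.        ,   1.        ]]), 'D': array([0.01231044, 0.        , 0.        , 0.        , 0.        ]), 'rvec': array([ 0.66147236,  2.73129192, -1.00188009]), 'tvec': array([ 453.68522317,  -39.93850657, 1706.345921  ])}
top {'K': array([[600.2456181 ,   0.        , 318.16769891],
       [  0.        , 600.2456181 , 242.553049  ],
       [  0.        ,   0.        ,   1.        ]]), 'D': array([-0.06735262,  0.        ,  0.        ,  0.        ,  0.        ]), 'rvec': array([ 2.13707863, -2.08843259,  0.18571593]), 'tvec': array([ -11.29899591,  526.98911764, 1782.26946853])}
{'K': array([[373.2989413 ,   0.        , 312.79955354],
       [  0.        , 373.2989413 , 240.34229103],
       [  0.        ,   0.        ,   1.        ]]), 'D': array([-0.00872401,  0.        ,  0.        ,  0.        ,  0.        ]), 'T_tool_cam': array([[-3.72340390e-05, -9.61731800e-01, -2.73992598e-01,
         8.10322418e+01],
       [ 9.99999981e-01,  1.64572046e-05
[... 218 characters left out ...]
'clock': 0.1, 'joint_positions': array([ 1.07450718,  0.41788152, -0.01033203,  1.6140297 ,  0.00469798,
        1.11071468, -0.05302162]), 'qvel': array([ 0.00167005, -0.00033344,  0.00112685, -0.00154481,  0.00082219,
       -0.00061675, -0.00024911]), 'joint_efforts': array([ 2.10754049e-03, -8.52581334e+01,  6.40267767e-01, -4.26694715e+01,
       -4.88866051e-02,  1.64039450e-02,  6.59493537e-06]), 'eef_pos': array([ 274.41576152, -561.18736642,  192.84359318]), 'orientation': array([-3.05977387e+00, -7.08040569e-01,  4.60318495e-04]), 'contact_force': array([-0.55488305, -0.31646707,  0.1155537 ]), 'ft_torque': array([-0.00277603, -0.00741013,  0.03046932]), 'width': 94.14863885378081}
```

View pics/scene0.png

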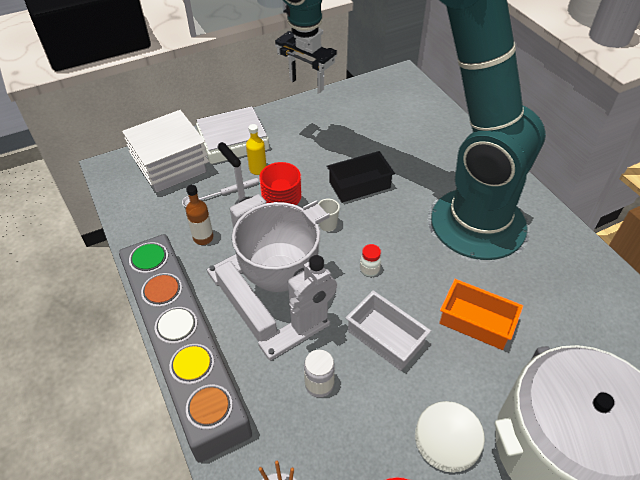

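View pics/top0.png

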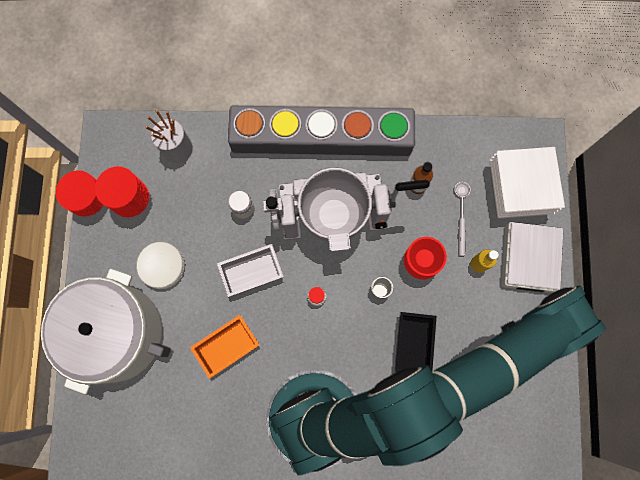

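The steel pan is at top (250,272) and scene (388,330). Its look-alikes are an orange pan at top (225,347) and a black one at (416,340). The knob is at top (271,203), the lever grip at about (412,186), the spice jar at (317,296) and the mug at (381,288). Next I'll take an enlarged crop.

```bash
cat > h.py <<'E'
import numpy as np, cv2
from station import r
from scipy.spatial.transform import Rotation as R
def toplane(n,pts,z):
    c=r.get_calibration(n); Rm=cv2.Rodrigues(c["rvec"])[0]; t=np.array(c["tvec"]).ravel()
    u=cv2.undistortPoints(np.array(pts,float).reshape(-1,1,2),c["K"],c["D"]).reshape(-1,2)
    d=np.c_[u,np.ones(len(u))]@Rm; o=-Rm.T@t
    s=(np.asarray(z)-o[2])/d[:,2]; return o+d*s[:,None]
def proj(n,P):
    c=r.get_calibration(n); return cv2.projectPoints(np.array(P,float).reshape(-1,1,3),c["rvec"],c["tvec"],c["K"],c["D"])[0].reshape(-1,2)
def wplane(pts,z,o=None):
    c=r.get_calibration("wrist"); o=o or r.get_obs(); T=c["T_tool_cam"]; Rw=R.from_rotvec(o["orientation"]).as_matrix()
    u=cv2.undistortPoints(np.array(pts,float).reshape(-1,1,2),c["K"],c["D"]).reshape(-1,2)
    d=np.c_[u,np.ones(len(u))]@(Rw@T[:3,:3]).T; C=Rw@T[:3,3]+o["eef_pos"]
    s=(np.asarray(z)-C[2])/d[:,2]; return C+d*s[:,None]
E
python3 - <<'E'
from h import *
im=cv2.imread("pics/top0.png")[155:315,205:445]
cv2.imwrite("pics/crop1.png",cv2.resize(im,None,fx=3.3,fy=3.3,interpolation=cv2.INTER_CUBIC))
print(toplane("top",[[250,272],[271,203],[412,186],[317,296],[381,288]],[65,320,325,80,78]).round())
E
```

```text
[[ 430.  203.   65.]
 [ 578.  123.  320.]
 [ 631. -248.  325.]
 [ 361.   -0.   80.]
 [ 389. -189.   78.]]
```

View pics/crop1.png

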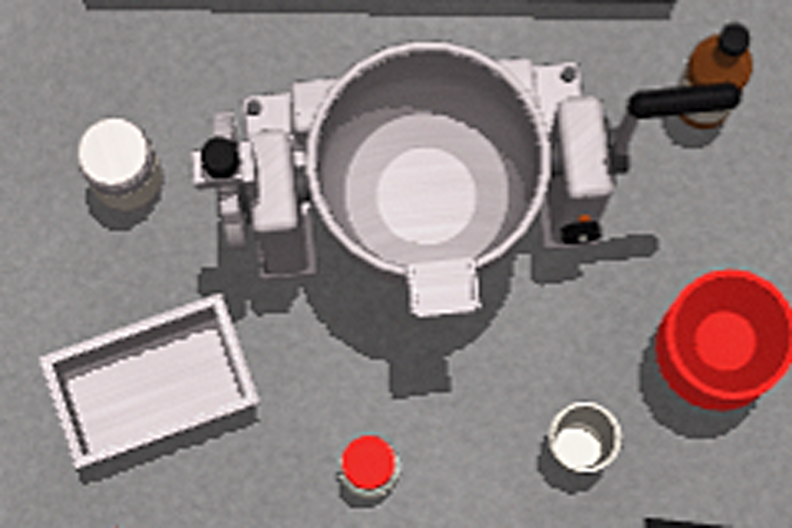

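Run:
```python
from h import *
f=lambda p:np.array(p)/3.3+[205,155]
pan=toplane("top",f([(40,359),(220,295),(258,403),(80,468)]),65)
print("pan",pan.round(1),pan.mean(0),[np.linalg.norm(pan[i]-pan[i-1]) for i in range(4)])
e=pan[1]-pan[0]; print("long dir deg",np.degrees(np.arctan2(e[1],e[0])))
k=toplane("top",f([(220,157)]),310)[0]
g=toplane("top",f([(632,104),(738,96)]),325)
lip=toplane("top",f([(411,314),(478,308)]),230)
print("knob",k,"grip",g,"lip",lip)
st=toplane("top",f([(258,133),(288,133),(292,225),(257,227),(570,103),(600,98),(610,183),(575,190)]),215)
print("stanch",st.round(), st[:4].mean(0),st[4:].mean(0))
rim=toplane("top",f([(427,43),(307,160),(548,160)]),225);print("rim",rim)
d=st[:4].mean(0)-st[4:].mean(0); y=np.arctan2(-d[0],d[1]); print("yaw stanch",y,np.linalg.norm(d))
k2=(lip.mean(0)-g.mean(0)); 
import itertools
for yaw in (y,-0.05,0,.05,.1):
  Rz=R.from_euler('z',yaw).as_matrix()
  o=k-Rz@[0,170,310]
  P=[(0,170,310),(-134,0,230),(0,-166,325),(-45,115,215),(45,155,215),(-45,-155,215),(45,-115,215),(-134,27.5,230),(-134,-27.5,230)]
  print(yaw,o.round(),"proj crop",((proj("top",[o+Rz@p for p in P])-[205,155])*3.3).round().tolist(), "drip",(o+Rz@[-105,0,0]).round())
print("spice",toplane("top",f([(369,462),(586,437),(725,340),(115,152)]),[80,78,130,110]).round())
```

```text
pan [[452.4 304.3  65. ]
 [515.6 141.4  65. ]
 [416.5 102.9  65. ]
 [353.4 262.3  65. ]] [434.45401112 202.75406845  65.        ] [np.float64(107.54573646593195), np.float64(174.74991307583974), np.float64(106.36615419897754), np.float64(171.45307709897858)]
long dir deg -68.78730924098231
knob [582.0803203 121.8117087 310.       ] grip [[ 628.69010275 -207.27002746  325.        ]
 [ 637.22294662 -292.10889897  325.        ]] lip [[471.72266825 -34.34822806 230.        ]
 [477.99887163 -89.91144544 230.        ]]
stanch [[ 629.  100.  215.]
 [ 629.   74.  215.]
 [ 549.   68.  215.]
 [ 546.   98.  215.]
 [ 661. -167.  215.]
 [ 666. -192.  215.]
 [ 591. -201.  215.]
 [ 584. -171.  215.]] [588.39803399  84.82822954 215.        ] [ 625.62310269 -182.81707638  215.        ]
rim [[ 708.90551804  -43.1794822   225.        ]
 [ 603.27492239   56.47547748  225.        ]
 [ 607.52514039 -147.48219058  225.        ]]
yaw stanch 0.13819703020792154 270.2216044637321
0.13819703020792154 [605. -47.   0.] proj crop [[220.0, 157.0], [448.0, 314.0], [637.0, 104.0], [300.0, 229.0], [242.0, 133.0], [61
[... 265 characters left out ...]
[469. -43.  -0.]
0 [582. -48.   0.] proj crop [[220.0, 157.0], [427.0, 342.0], [641.0, 161.0], [293.0, 239.0], [250.0, 135.0], [613.0, 245.0], [566.0, 141.0], [394.0, 342.0], [460.0, 343.0]] drip [477. -48.   0.]
0.05 [591. -48.  -0.] proj crop [[220.0, 157.0], [435.0, 332.0], [640.0, 140.0], [296.0, 235.0], [247.0, 134.0], [615.0, 226.0], [563.0, 125.0], [402.0, 333.0], [468.0, 331.0]] drip [486. -53.  -0.]
0.1 [599. -47.   0.] proj crop [[220.0, 157.0], [443.0, 322.0], [639.0, 120.0], [298.0, 232.0], [244.0, 133.0], [616.0, 208.0], [559.0, 109.0], [410.0, 324.0], [476.0, 319.0]] drip [495. -58.   0.]
spice [[ 363.    0.   80.]
 [ 391. -194.   78.]
 [ 473. -311.  130.]
 [ 637.  238.  110.]]
```

The pan measures 107 x 173 mm, which matches the steel pan, and it isn't the orange (225,347) or black (416,340) one. The stand is at about (605,-47) with yaw 0.138 rad. Reprojecting the lip, knob and grip agrees with that. The drip point is about (501,-61). I'll move above the pan's left end now.

Call:
carry_out([
  [[0, 0, 0], [0, 1.5, 3.2], 0],
  [[0, 0, 0], [0, 1.5, 3.2], 0],
  [[0, 0, 0], [0, 1.5, 3.2], 0],
  [[0, 0, 0], [0, 1.5, 3.2], 0],
  [[0, 0, 0], [0, 1.5, 3.2], 0],
])

```text
clock: 0.52
eef_pos: [274.3, -485.4, 354.6]
orientation: [-3.06, -0.708, 0.0]
contact_force: [0.1, -0.7, 0.2]
width: 94.4
```

Call:
carry_out([
  [[0, 0, -4.8], [2.6, 3, 0], 0],
  [[0, 0, 0], [2.6, 3, 0], 0],
  [[0, 0, 0], [2.6, 3, 0], 0],
  [[0, 0, 0], [2.6, 3, 0], 0],
  [[0, 0, 0], [2.6, 3, 0], 0],
])

```text
clock: 0.93
eef_pos: [405.3, -334.7, 353.3]
orientation: [-3.088, -0.579, 0.0]
contact_force: [1.4, 0.1, -0.0]
width: 94.0
```

Call:
carry_out([
  [[0, 0, 0], [0, 4, 0], 0],
  [[0, 0, 0], [0, 4, 0], 0],
  [[0, 0, 0], [0, 4, 0], 0],
  [[0, 0, 0], [0, 4, 0], 0],
  [[0, 0, 0], [0, 4, 0], 0],
])

```text
clock: 1.35
eef_pos: [404.0, -134.5, 353.1]
orientation: [3.088, 0.579, -0.001]
contact_force: [1.1, -0.4, 0.5]
width: 93.7
```

Call:
carry_out([
  [[0, 0, 0], [0, 4, 0], 0],
  [[0, 0, 0], [0, 4, 0], 0],
  [[0, 0, 0], [0, 4, 0], 0],
  [[0, 0, 0], [0, 4, 0], 0],
  [[0, 0, 0], [0, 4, 0], 0],
])

```text
clock: 1.77
eef_pos: [403.8, 65.4, 353.3]
orientation: [3.087, 0.579, 0.0]
contact_force: [1.3, 0.1, -0.2]
width: 94.2
```

Call:
carry_out([
  [[0, 0, 0], [0, 4, 0], 0],
  [[0, 0, 0], [0, 4, 0], 0],
  [[0, 0, 0], [0, 4, -2], 0],
  [[0, 0, 0], [0, 3, -2.5], 0],
  [[0, 0, 0], [0, 1.5, -2.5], 0],
])

```text
clock: 2.18
eef_pos: [403.7, 229.5, 284.2]
orientation: [-3.085, -0.584, -0.002]
contact_force: [-0.4, -0.6, -0.5]
width: 93.8
```

Run:
```python
from h import *
o=r.get_obs(); cv2.imwrite("pics/w1.png",r.snapshot("wrist"))
print(o["eef_pos"],o["joint_positions"].round(2)); np.save("o1.npy",o,allow_pickle=True)
```

```text
[403.74486774 229.52309232 284.19770115] [ 0.22  0.09 -0.84  1.86  0.07  1.23 -1.84]
```

View pics/w1.png

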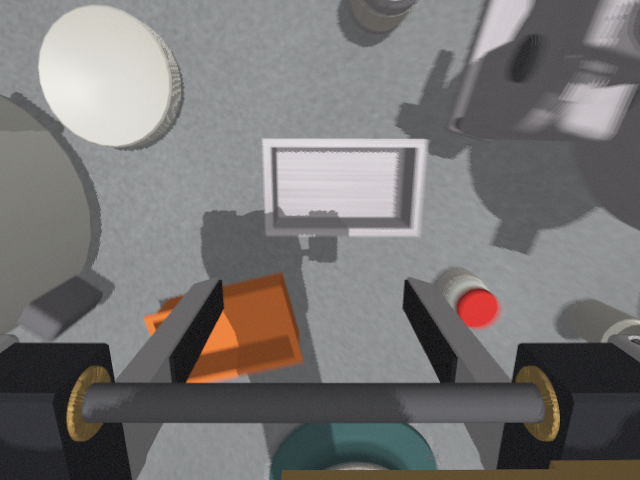

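The wrist view shows the steel pan squarely, with rim corners at (263,140), (427,139), (421,236) and (266,236).

Run:
```python
from h import *
o=np.load("o1.npy",allow_pickle=True).item()
p=wplane([(263,140),(427,139),(421,236),(266,236)],65,o); c=p.mean(0)
print(p.round(1),c.round(1),[round(np.linalg.norm(p[i]-p[i-1]),1) for i in range(4)])
u=(p[0]+p[3]-p[1]-p[2])/2; u/=np.linalg.norm(u); print("yaw",np.degrees(np.arctan2(-u[0],u[1])),"left grasp",(c+83.5*u).round(1))
```

```text
[[454.8 305.9  65. ]
 [519.3 144.5  65. ]
 [420.9 103.7  65. ]
 [356.5 267.7  65. ]] [437.9 205.5  65. ] [np.float64(105.5), np.float64(173.9), np.float64(106.5), np.float64(176.2)]
yaw 21.63235324645243 left grasp [407.1 283.1  65. ]
```

Call:
carry_out([
  [[2.17, -5.6, 0], [0, 0, 0], 0],
  [[2.17, -5.6, 0], [0, 0, 0], 0],
  [[2.17, -5.6, 0], [0, 0, 0], 0],
  [[2.17, -5.6, 0], [0, 0, 0], 0],
  [[2.17, -5.6, 0], [0, 0, 0], 0],
])

```text
clock: 2.65
eef_pos: [404.9, 225.0, 285.5]
orientation: [-2.893, -0.541, -0.787]
contact_force: [-0.4, 1.8, -1.1]
width: 94.1
```

Run:
```python
from h import *
o=r.get_obs(); M=R.from_rotvec(o["orientation"]).as_matrix(); print(M.round(3),o["joint_positions"].round(2))
```

```text
[[ 0.804  0.361  0.473]
 [ 0.312 -0.933  0.181]
 [ 0.506  0.002 -0.862]] [ 0.22 -0.35 -0.7   2.25 -0.25  0.65 -1.56]
```

Call:
carry_out([
  [[0, 0, 0], [0, 2.8, -2.5], 0],
  [[0, 0, 0], [0.1, 2.8, -2.5], 0],
  [[0, 0, 0], [0, 0, -4], 0],
  [[0, 0, 0], [0, 0, -4], 0],
  [[0, 0, 0], [0, 0, 0], 0],
])

```text
clock: 3.07
eef_pos: [406.8, 263.4, 189.2]
orientation: [-2.924, -0.536, -0.769]
contact_force: [-0.4, -0.6, -0.0]
width: 93.9
```

Call:
carry_out([
  [[0, 0, 0], [0, 1, -1.5], 0],
  [[0, 0, 0], [0, 0.9, -1.5], 0],
  [[0, 0, 0], [0, 0, -1.5], 0],
  [[0, 0, 0], [0, 0, -1.5], 0],
  [[0, 0, 0], [0, 0, -1.5], 0],
])

```text
clock: 3.48
eef_pos: [406.3, 271.6, 138.3]
orientation: [-2.935, -0.536, -0.757]
contact_force: [0.1, -1.0, -0.4]
width: 93.6
```

Run:
```python
from h import *
o=r.get_obs(); M=R.from_rotvec(o["orientation"]).as_matrix(); print(M.round(3),o["joint_positions"].round(2),o["eef_pos"])
```

```text
[[ 0.819  0.347  0.457]
 [ 0.317 -0.937  0.146]
 [ 0.479  0.026 -0.877]] [ 0.26  0.11 -1.1   2.35  0.89  0.44 -2.79] [406.28717903 271.57877246 138.32783478]
```

Thirty degrees of tilt brings joint 7 close to its limit. I'll reduce it to about 15° and grip the end wall nearer its front corner, which keeps the same clearance to the lip.

Call:
carry_out([
  [[-1.3, 3.3, 0], [0, 0, 1], 0],
  [[-1.3, 3.3, 0], [0, 0, 1], 0],
  [[-1.3, 3.3, 0], [-1, 0, 1], 0],
  [[-1.3, 3.3, 0], [-1, 0, 1], 0],
  [[0, 0, 0], [-0.8, 0, 0], 0],
])

```text
clock: 3.9
eef_pos: [379.3, 274.1, 180.6]
orientation: [-3.04, -0.562, -0.414]
contact_force: [0.2, -0.3, 0.3]
width: 94.0
```

```bash
cat > s.py <<'E'
from h import *
o=r.get_obs(); M=R.from_rotvec(o["orientation"]).as_matrix(); print("R",M.round(3).tolist(),"q",o["joint_positions"].round(2),"p",o["eef_pos"].round(1),"F",o["contact_force"].round(1),"w",round(o["width"],1),o["clock"])
E
python3 s.py
```

```text
R [[0.9, 0.354, 0.255], [0.348, -0.935, 0.069], [0.263, 0.026, -0.965]] q [ 0.4   0.08 -1.21  2.17  0.32  0.74 -2.22] p [379.3 274.1 180.6] F [ 0.2 -0.3  0.3] w 94.0 3.9
```

Call:
carry_out([
  [[0, 0, 0], [0, -0.3, -2.5], 0],
  [[0, 0, 0], [0, 0, -2.5], 0],
  [[0, 0, 0], [0, 0, -2], 0],
  [[0, 0, 0], [0, 0, -2], 0],
  [[0, 0, 0], [0, 0, 0], 0],
])

```text
clock: 4.32
eef_pos: [377.2, 267.9, 85.3]
orientation: [-3.046, -0.564, -0.412]
contact_force: [0.1, -0.0, 0.1]
width: 93.9
```

```bash
python3 s.py
```

```text
R [[0.9, 0.354, 0.254], [0.349, -0.935, 0.064], [0.26, 0.031, -0.965]] q [ 0.13  0.3  -1.01  2.27  0.75  0.61 -2.64] p [377.2 267.9  85.3] F [ 0.1 -0.   0.1] w 93.9 4.3167
```

Call:
carry_out([
  [[0, 0, 0.5], [0.1, 0.3, -1.6], 0],
  [[0, 0, 0], [0, 0, -1.6], 0],
  [[0, 0, 0], [0, 0, 0], 120],
  [[0, 0, 0], [0, 0, 0], 200],
  [[0, 0, 0], [0, 0, 0], 255],
], grip_force=50)

```text
clock: 4.73
eef_pos: [380.4, 272.3, 57.3]
orientation: [-3.04, -0.575, -0.423]
contact_force: [0.1, -0.4, 0.5]
width: 77.3
```

Call:
carry_out([
  [[0, 0, 0], [0, 0, 0], 255],
  [[0, 0, 0], [0, 0, 0], 255],
  [[0, 0, 0], [0, 0, 0], 255],
  [[0, 0, 0], [0, 0, 0], 255],
  [[0, 0, 0], [0, 0, 0], 255],
])

```text
clock: 5.15
eef_pos: [380.0, 272.0, 56.0]
orientation: [-3.04, -0.575, -0.421]
contact_force: [0.4, -0.0, -0.1]
width: 43.9
```

```bash
python3 s.py
```

```text
R [[0.896, 0.361, 0.259], [0.356, -0.932, 0.069], [0.266, 0.031, -0.963]] q [ 0.03  0.36 -0.92  2.29  0.89  0.57 -2.77] p [380. 272.  56.] F [ 0.4 -0.  -0.1] w 43.9 5.15
```

Call:
carry_out([
  [[0, 0, 0], [0, 0, 0], 255],
  [[0, 0, 0], [0, 0, 0], 255],
  [[0, 0, 0], [0, 0, 0], 255],
  [[0, 0, 0], [0, 0, 0], 255],
  [[0, 0, 0], [0, 0, 0], 255],
])

```text
clock: 5.57
eef_pos: [379.8, 272.1, 55.8]
orientation: [-3.04, -0.575, -0.421]
contact_force: [-0.7, 0.2, -0.3]
width: 10.7
```

Call:
carry_out([
  [[0, 0, 0], [0, 0, 0], 255],
  [[0, 0, 0], [0, 0, 0], 255],
  [[0, 0, 0], [0, 0, 0], 255],
])

```text
clock: 5.82
eef_pos: [379.9, 272.2, 55.8]
orientation: [-3.039, -0.575, -0.421]
contact_force: [-0.2, 0.4, 0.6]
width: 0.4
```

```bash
python3 s.py
python3 - <<'E'
from h import *
cv2.imwrite("pics/w2.png",r.snapshot("wrist"))
E
```

```text
R [[0.896, 0.361, 0.259], [0.356, -0.932, 0.069], [0.266, 0.031, -0.963]] q [ 0.03  0.36 -0.92  2.29  0.89  0.57 -2.77] p [379.9 272.2  55.8] F [-0.2  0.4  0.6] w 0.4 5.8167
```

View pics/w2.png

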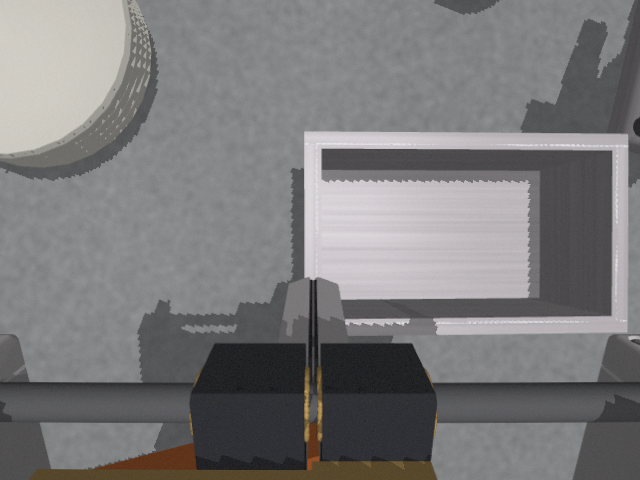

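Run:
```python
from h import *
p=wplane([(305,132),(628,133),(628,333),(305,333)],65); print(p.round(1),p.mean(0),[round(np.linalg.norm(p[i]-p[i-1]),1) for i in range(4)])
o=r.get_obs();c=r.get_calibration("wrist");T=c["T_tool_cam"]
for q in ([0,0,0],[0,0,19],[8,0,19],[8,0,0],[-8,0,0]):
    x=np.linalg.inv(T)@np.r_[q,1]; print(q,cv2.projectPoints(x[:3].reshape(1,1,3),np.zeros(3),np.zeros(3),c["K"],c["D"])[0].ravel())
```

```text
[[455.3 305.5  65. ]
 [519.5 143.3  65. ]
 [418.9 103.6  65. ]
 [357.1 267.4  65. ]] [437.70923267 204.94949806  65.        ] [np.float64(105.2), np.float64(174.4), np.float64(108.2), np.float64(175.1)]
[0, 0, 0] [311.71793403 287.00640504]
[0, 0, 19] [311.8139653  274.47613398]
[8, 0, 19] [311.80236557 261.8150582 ]
[8, 0, 0] [311.70422272 273.34124167]
[-8, 0, 0] [311.73137736 300.37899608]
```

The fingers closed on nothing (0.4 mm) and are drawn over the rim, so their tips sit higher than I assumed. I'll reopen partly, go lower and grip again.

Call:
carry_out([
  [[0, 0, 2], [0, 0, 0], 140],
  [[0, 0, 2], [0, 0, 0], 140],
  [[0, 0, 0], [0, 0, 0], 140],
  [[0, 0, 0], [0, 0, 0], 140],
  [[0, 0, 0], [0, 0, 0], 140],
])

```text
clock: 6.28
eef_pos: [379.9, 272.1, 55.8]
orientation: [-3.009, -0.677, -0.419]
contact_force: [-0.3, 0.1, -0.2]
width: 30.3
```

Call:
carry_out([
  [[0, 0, 0], [0, 0, 0], 140],
  [[0, 0, 0], [0, 0, -0.8], 140],
  [[0, 0, 0], [0, 0, -0.8], 140],
  [[0, 0, 0], [0, 0, -0.8], 140],
  [[0, 0, 0], [0, 0, 0], 255],
])

```text
clock: 6.7
eef_pos: [379.5, 272.0, 30.9]
orientation: [-3.009, -0.679, -0.417]
contact_force: [0.8, 0.1, 0.1]
width: 38.5
```

Call:
carry_out([
  [[0, 0, 0], [0, 0, 0], 255],
  [[0, 0, 0], [0, 0, 0], 255],
  [[0, 0, 0], [0, 0, 0], 255],
  [[0, 0, 0], [0, 0, 0], 255],
  [[0, 0, 0], [0, 0, 0], 255],
])

```text
clock: 7.12
eef_pos: [380.1, 272.0, 32.1]
orientation: [-3.009, -0.678, -0.419]
contact_force: [-2.0, -3.6, 9.4]
width: 8.3
```

```bash
python3 s.py
```

```text
R [[0.869, 0.425, 0.254], [0.417, -0.905, 0.086], [0.267, 0.031, -0.963]] q [-0.03  0.4  -0.84  2.31  0.98  0.51 -2.78] p [380.1 272.   32.1] F [-2.  -3.6  9.4] w 8.3 7.1167
```

The pan's end wall is gripped at 8 mm (the flange). I'll slide it toward the drip point, turning it as it goes.

Call:
carry_out([
  [[0, 0, -2.7], [0.5, -1.2, 0.1], 255],
  [[0, 0, -2.7], [0.4, -1.8, 0], 255],
  [[0, 0, -2.7], [0.5, -1.8, 0], 255],
  [[0, 0, -2.7], [0.4, -1.8, 0], 255],
  [[0, 0, -2.9], [0.5, -1.8, 0], 255],
])

```text
clock: 7.53
eef_pos: [403.1, 186.6, 32.9]
orientation: [3.093, 0.312, 0.425]
contact_force: [0.1, 1.5, -0.7]
width: 7.7
```

```bash
python3 s.py
```

```text
R [[0.944, 0.196, 0.267], [0.197, -0.98, 0.023], [0.266, 0.031, -0.963]] q [ 0.04  0.33 -0.71  2.35  0.9   0.45 -2.8 ] p [403.1 186.6  32.9] F [ 0.1  1.5 -0.7] w 7.7 7.5333
```

Call:
carry_out([
  [[0, 0, 0], [0.5, -1.8, 0], 255],
  [[0, 0, 0], [0.4, -1.8, 0], 255],
  [[0, 0, 0], [0.5, -1.8, 0], 255],
  [[0, 0, 0], [0.4, -1.8, 0], 255],
  [[0, 0, 0], [0.5, -1.8, 0], 255],
])

```text
clock: 7.95
eef_pos: [425.8, 96.3, 32.8]
orientation: [3.093, 0.315, 0.424]
contact_force: [-0.8, 2.7, -0.1]
width: 8.0
```

```bash
python3 s.py
python3 - <<'E'
from h import *
im=r.snapshot("top")[155:315,205:445]
cv2.imwrite("pics/t2.png",cv2.resize(im,None,fx=3.3,fy=3.3,interpolation=cv2.INTER_CUBIC))
E
```

```text
R [[0.943, 0.197, 0.267], [0.198, -0.98, 0.023], [0.266, 0.031, -0.963]] q [ 0.31  0.3  -0.71  2.38  0.83  0.37 -2.48] p [425.8  96.3  32.8] F [-0.8  2.7 -0.1] w 8.0 7.95
```

View pics/t2.png

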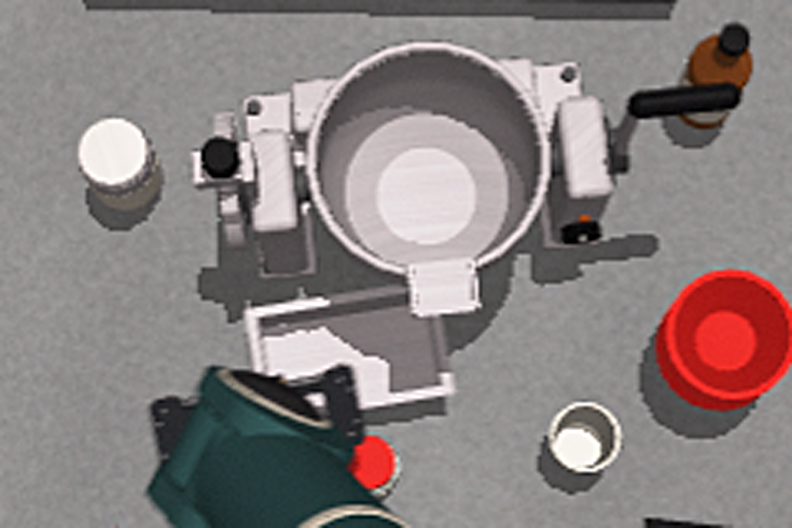

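Run:
```python
from h import *
f=lambda p:np.array(p)/3.3+[205,155]
p=toplane("top",f([(246,311),(330,297),(385,406),(453,393)]),65);print(p.round(1))
for a,b in((0,1),(2,3)):
    d=p[b]-p[a];print(np.degrees(np.arctan2(d[0],-d[1])))
c=(p[0]+p[3])/2;print("centre",c, "diag yaw",np.degrees(np.arctan2(p[0,0]-p[3,0],p[0,1]-p[3,1]))) 
tcp=r.get_obs()["eef_pos"]
for yaw in np.radians([9,11]):
    print(R.from_euler('z',-yaw).apply(tcp-c), R.from_euler('z',-yaw).apply(p[0]-c))
```

```text
[[501.2 116.9  65. ]
 [515.9  40.2  65. ]
 [416.3 -12.6  65. ]
 [429.6 -74.1  65. ]]
10.876933254437915
12.182583012152216
centre [465.39861503  21.4464301   65.        ] diag yaw 20.548128863374025
[-27.36325723  76.90190327 -32.43348845] [50.29514734 88.72239683  0.        ]
[-24.66275056  77.81002062 -32.43348845] [53.36087589 86.91307421  0.        ]
```

Call:
carry_out([
  [[0, 0, -1.2], [0.6, -1.7, 0], 255],
  [[0, 0, -1.2], [0.6, -1.7, 0], 255],
  [[0, 0, -1], [0.6, -1.7, 0], 255],
  [[0, 0, 0], [0.6, -1.7, 0], 255],
  [[0, 0, 0], [0.6, -1.7, 0], 255],
])

```text
clock: 8.42
eef_pos: [455.7, 11.6, 32.8]
orientation: [3.093, 0.223, 0.423]
contact_force: [-0.9, 1.7, -0.9]
width: 7.8
```

```bash
python3 s.py
python3 - <<'E'
from h import *
im=r.snapshot("top")[205:315,265:430]
cv2.imwrite("pics/t3.png",cv2.resize(im,None,fx=4.8,fy=4.8,interpolation=cv2.INTER_CUBIC))
E
```

```text
R [[0.953, 0.139, 0.268], [0.142, -0.99, 0.007], [0.266, 0.031, -0.963]] q [ 0.54  0.34 -0.71  2.34  0.76  0.36 -2.24] p [455.7  11.6  32.8] F [-0.9  1.7 -0.9] w 7.8 8.4167
```

View pics/t3.png

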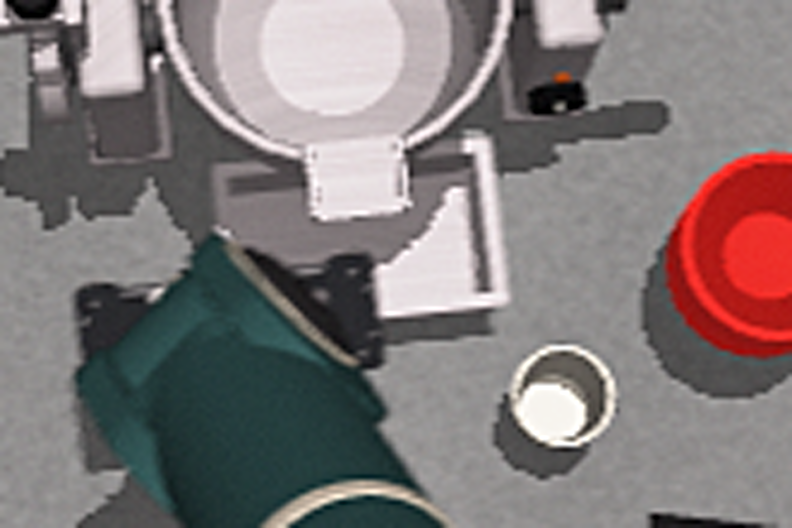

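Run:
```python
from h import *
f=lambda p:np.array(p)/4.8+[265,205]
p=toplane("top",f([(212,168),(489,131),(509,304)]),65);print(p.round(1))
d=p[0]-p[1];print("yaw back",np.degrees(np.arctan2(-d[0],d[1])),np.linalg.norm(d)); e=p[1]-p[2];print("yaw right",np.degrees(np.arctan2(e[1],e[0])),np.linalg.norm(e))
c=(p[0]+p[2])/2; y=.138
print("centre",c,"in stand",R.from_euler('z',-y).apply(c-[605,-47,0]))
ft=toplane("top",f([(90,161),(168,157),(506,121)]),20)
print("feet in stand",R.from_euler('z',-y).apply(ft-[605,-47,0]).round(1))
```

```text
[[ 531.6   28.    65. ]
 [ 559.3 -146.6   65. ]
 [ 448.9 -160.1   65. ]]
yaw back 8.994095511782312 176.81502842881977
yaw right 6.9793673545098365 111.1715156618667
centre [490.28477495 -66.02621405  65.        ] in stand [-116.24193085   -3.06483154   65.        ]
feet in stand [[ -39.5  162.9   20. ]
 [ -42.7  112.3   20. ]
 [ -44.5 -108.3   20. ]]
```

Call:
carry_out([
  [[0, 0, 0], [0.4, 0.2, 0], 255],
  [[0, 0, 0], [0.4, 0.2, 0], 255],
  [[0, 0, 0], [0.35, 0.05, 0], 255],
  [[0, 0, 0], [0, 0, 0], 255],
  [[0, 0, 0], [0, 0, -0.1], 120],
])

```text
clock: 8.88
eef_pos: [467.6, 18.5, 31.9]
orientation: [3.094, 0.227, 0.424]
contact_force: [0.5, 0.4, 0.2]
width: 11.5
```

Call:
carry_out([
  [[0, 0, 0], [0, 0, 0], 120],
  [[0, 0, 0], [0, 0, 0], 120],
  [[0, 0, 0], [0, 0, 0], 120],
  [[0, 0, 0], [0, 0, 0], 120],
  [[0, 0, 0], [0, 0, 0], 120],
])

```text
clock: 9.3
eef_pos: [467.3, 17.6, 31.8]
orientation: [3.093, 0.225, 0.423]
contact_force: [-0.4, 0.2, 0.2]
width: 44.0
```

```bash
python3 s.py
```

```text
R [[0.953, 0.141, 0.268], [0.144, -0.99, 0.008], [0.266, 0.031, -0.963]] q [ 0.51  0.36 -0.7   2.32  0.77  0.37 -2.26] p [467.3  17.6  31.8] F [-0.4  0.2  0.2] w 44.0 9.3
```

Call:
carry_out([
  [[0, 0, 0], [-1, 0, 3.5], 60],
  [[0, 0, 0], [-1.1, 0, 3.5], 0],
  [[0, 0, 0], [-1.2, 0, 3.5], 0],
  [[0, 0, 0], [-1.2, 0, 3.5], 0],
  [[-0.7, 5.1, 0], [-1, 0, 3.8], 0],
])

```text
clock: 9.72
eef_pos: [427.3, 12.4, 161.5]
orientation: [3.098, 0.215, 0.306]
contact_force: [-1.0, -3.1, -0.1]
width: 77.4
```

Call:
carry_out([
  [[-0.7, 5.1, 0], [0, 0, 4], 0],
  [[-0.7, 5.1, 0], [0, 0, 4], 0],
  [[0, 0, 7], [0, 0, 4], 0],
  [[0, 0, 7], [0, 1, 4], 0],
  [[0, 0, 7], [0, 2, 3], 0],
])

```text
clock: 10.13
eef_pos: [431.5, 40.7, 335.1]
orientation: [3.026, 0.741, 0.074]
contact_force: [0.6, -0.1, 0.7]
width: 94.0
```

Call:
carry_out([
  [[0, 0, 7], [3, 1.6, 0], 0],
  [[0, 0, 7], [3, 1.6, 0], 0],
  [[0, 0, 7], [3, 1.6, 0], 0],
  [[0, 0, 7], [3, 1.6, 0], 0],
  [[0, 0, 7], [3, 1, 0], 0],
])

```text
clock: 10.55
eef_pos: [564.1, 106.1, 332.3]
orientation: [2.726, 1.531, 0.074]
contact_force: [-1.2, -0.9, 1.5]
width: 93.9
```

Call:
carry_out([
  [[0, 0, 7], [1, 0, 0], 0],
  [[0, 0, 7], [1, 0, 0], 0],
  [[0, 0, 7], [0, 0, 0], 0],
  [[0, 0, 7], [0, 0, 0], 0],
  [[0, 0, 6], [0, 0, 0], 0],
])

```text
clock: 10.97
eef_pos: [582.8, 105.0, 332.6]
orientation: [-2.166, -2.272, -0.078]
contact_force: [-0.5, 0.5, 0.1]
width: 94.2
```

```bash
python3 s.py;  python3 - <<'E'
from h import *
cv2.imwrite("pics/w3.png",r.snapshot("wrist"))
cv2.imwrite("pics/t4.png",r.snapshot("top"))
E
```

```text
R [[-0.048, 0.998, 0.033], [0.998, 0.047, 0.037], [0.035, 0.035, -0.999]] q [ 0.66  0.48 -1.23  1.52  0.44  1.42 -0.54] p [582.8 105.  332.6] F [-0.5  0.5  0.1] w 94.2 10.9667
```

View pics/w3.png

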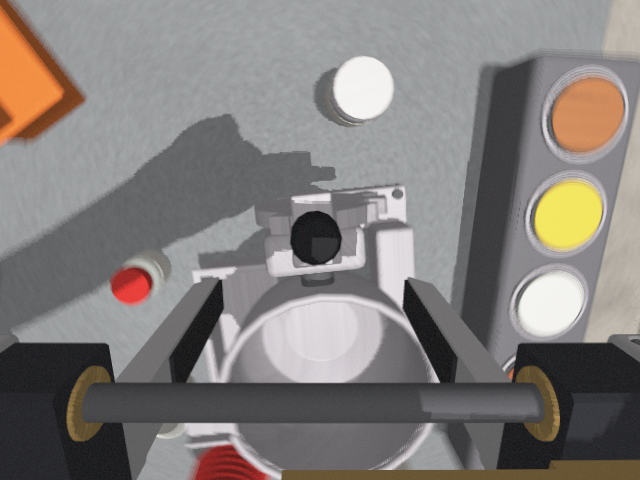

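Run:
```python
from h import *
print(wplane([(316,238)],310))
im=cv2.imread("pics/t4.png")[205:315,265:430]
cv2.imwrite("pics/t4c.png",cv2.resize(im,None,fx=4.8,fy=4.8,interpolation=cv2.INTER_CUBIC))
```

```text
[[585.80412501 125.8966433  310.        ]]
```

View pics/t4c.png

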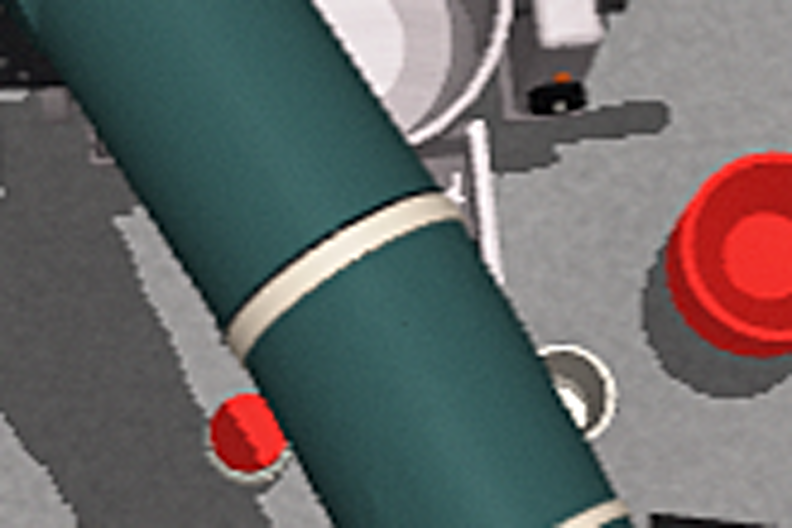

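Call:
carry_out([
  [[-2.1, 1.9, 0], [0, 1, 0.5], 0],
  [[0, 0, 5], [0.2, 1, 0], 0],
  [[0, 0, 0], [0, 0, -1.2], 0],
  [[0, 0, 0], [0, 0, -1.2], 0],
  [[0, 0, 0], [0, 0, -0.8], 0],
])

```text
clock: 11.48
eef_pos: [584.3, 124.0, 303.8]
orientation: [2.08, 2.354, -0.002]
contact_force: [0.5, -1.4, -0.7]
width: 93.5
```

```bash
python3 s.py
```

```text
R [[-0.123, 0.992, -0.001], [0.992, 0.123, -0.001], [-0.001, -0.001, -1.0]] q [ 0.56  0.53 -1.19  1.51  0.5   1.43 -0.53] p [584.3 124.  303.8] F [ 0.5 -1.4 -0.7] w 93.5 11.4833
```

Call:
carry_out([
  [[0, 0, 0], [0, 0.1, -0.6], 200],
  [[0, 0, 0], [0, 0, -0.5], 200],
  [[0, 0, 0], [0, 0, 0], 255],
  [[0, 0, 0], [0, 0, 0], 255],
  [[0, 0, 0], [0, 0, 0], 255],
], grip_force=40)

```text
clock: 11.9
eef_pos: [585.0, 125.9, 295.4]
orientation: [2.075, 2.358, 0.001]
contact_force: [-0.9, -0.3, 0.4]
width: 64.2
```

Call:
carry_out([
  [[0, 0, 0], [0, 0, 0], 255],
  [[0, 0, 0], [0, 0, 0], 255],
  [[0, 0, 0], [0, 0, 0], 255],
  [[0, 0, 0], [0, 0, 0], 255],
  [[0, 0, 0], [0, 0, 0], 255],
])

```text
clock: 12.32
eef_pos: [584.7, 126.0, 295.1]
orientation: [2.074, 2.359, 0.0]
contact_force: [-5.3, -1.5, 1.8]
width: 30.9
```

```bash
python3 s.py
```

```text
R [[-0.128, 0.992, 0.001], [0.992, 0.128, -0.0], [-0.0, 0.001, -1.0]] q [ 0.56  0.54 -1.19  1.53  0.5   1.42 -0.54] p [584.7 126.  295.1] F [-5.3 -1.5  1.8] w 30.9 12.3167
```

Call:
carry_out([
  [[0, 0, 0], [0, 0, 0.4], 255],
  [[0, 0, 0], [0, 0, 0.5], 255],
  [[0, 0, 0], [0, 0, 0.5], 255],
  [[0, 0, 0], [0, 0, 0.4], 255],
  [[0, 0, 0], [0, 0, 0.3], 255],
])

```text
clock: 12.73
eef_pos: [584.6, 126.0, 316.6]
orientation: [2.074, 2.359, 0.0]
contact_force: [-1.3, -0.5, -4.6]
width: 29.4
```

Call:
carry_out([
  [[0, 0, 0], [0, 0, 0.1], 255],
  [[0, 0, 0], [0, 0, 0], 255],
])

```text
clock: 12.9
eef_pos: [584.7, 126.0, 317.2]
orientation: [2.074, 2.359, 0.0]
contact_force: [-4.0, -0.2, -1.0]
width: 29.6
```

```bash
python3 s.py
```

```text
R [[-0.128, 0.992, 0.001], [0.992, 0.128, -0.0], [-0.0, 0.001, -1.0]] q [ 0.56  0.52 -1.2   1.49  0.49  1.46 -0.52] p [584.7 126.  317.2] F [-4.  -0.2 -1. ] w 29.6 12.9
```

Call:
carry_out([
  [[0, 0, 0], [0, 0, 0], 0],
  [[0, 0, 0], [0, 0, 0], 0],
  [[0, 0, 0], [0, 0, 3], 0],
  [[0, 0, 0], [0, 0, 4], 0],
  [[0, 0, 0], [0, 0, 3.5], 0],
])

```text
clock: 13.32
eef_pos: [584.7, 125.9, 424.1]
orientation: [2.074, 2.358, 0.002]
contact_force: [-0.4, 0.4, 0.9]
width: 59.5
```

Call:
carry_out([
  [[0, 0, 0], [0, -4, 0], 0],
  [[0, 0, 0], [0, -4, 0], 0],
  [[0, 0, 0], [0, -4, 0], 0],
  [[0, 0, 0], [0, -4, 0], 0],
  [[0, 0, 0], [0, -4, 0], 0],
])

```text
clock: 13.73
eef_pos: [584.7, -76.0, 422.5]
orientation: [2.073, 2.357, 0.001]
contact_force: [1.5, 0.1, 0.2]
width: 92.3
```

Call:
carry_out([
  [[0, 0, 0], [1, -3, 0], 0],
  [[0, 0, 0], [1, -3, 0], 0],
  [[0, 0, 0], [1, -3, 0], 0],
  [[0, 0, 0], [1, -3, 0], 0],
  [[0, 0, 0], [1, -3, 0], 0],
])

```text
clock: 14.15
eef_pos: [635.2, -226.0, 422.2]
orientation: [2.075, 2.357, 0.001]
contact_force: [0.6, 0.9, 0.5]
width: 94.6
```

```bash
python3 s.py;  python3 - <<'E'
from h import *
o=r.get_obs();np.save("o4.npy",o,allow_pickle=True)
a=r.snapshot("wrist");b=r.snapshot("top")[155:315,225:430]
cv2.imwrite("pics/w4.png",a)
cv2.imwrite("pics/c4.png",np.vstack([cv2.resize(a[:300],(448,210)),cv2.resize(b,(448,350),interpolation=cv2.INTER_CUBIC)]))
E
```

```text
R [[-0.127, 0.992, 0.002], [0.992, 0.127, -0.001], [-0.001, 0.001, -1.0]] q [ 0.89  0.61 -1.11  1.08  0.55  1.73  0.08] p [ 635.2 -226.   422.2] F [0.6 0.9 0.5] w 94.6 14.15
```

View pics/c4.png

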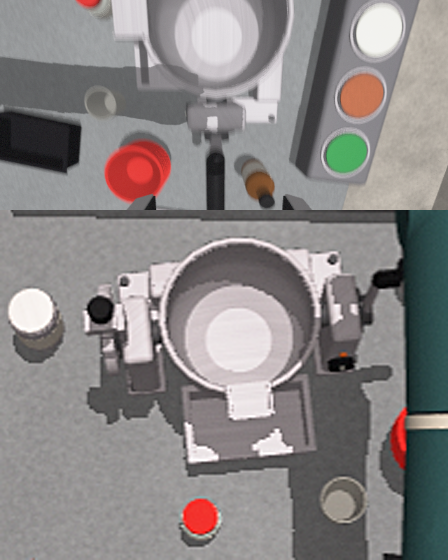

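Run:
```python
from h import *
f=lambda p:(np.array(p)-[0,210])/2.1854+[225,155]
p=toplane("top",f([(182,393),(306,378),(314,449),(188,467)]),65);c=p.mean(0);y=.138
print(p.round(1),c,"stand",R.from_euler('z',-y).apply(c-[605,-47,0]))
d=p[0]-p[1];print(np.degrees(np.arctan2(-d[0],d[1])));d=p[3]-p[2];print(np.degrees(np.arctan2(-d[0],d[1])))
print("knob@332",toplane("top",f([(100,308)]),332),"@310",toplane("top",f([(100,308)]),310))
w=cv2.imread("pics/w4.png").max(2)
o=np.load("o4.npy",allow_pickle=True).item()
for row in range(215,310,8):
    x=np.where(w[row,270:345]<60)[0]+270
    if len(x): q=wplane([(x.mean(),row)],325,o)[0]; print(row,x.min(),x.max(),q.round(1),R.from_euler('z',-y).apply(q-[608,-44,0]).round(1))
```

```text
[[ 535.5   30.8   65. ]
 [ 560.5 -140.9   65. ]
 [ 460.8 -152.9   65. ]
 [ 432.    19.8   65. ]] [497.20379536 -60.81538676  65.        ] stand [-108.67187492    1.14465986   65.        ]
8.270566052193008
9.473577289887105
knob@332 [[583.63535674 122.26345965 332.        ]] @310 [[589.52317195 124.52847314 310.        ]]
215 307 307 [ 629.8 -208.2  325. ] [  -1.  -165.6  325. ]
223 298 318 [ 631.4 -214.5  325. ] [-3.000e-01 -1.721e+02  3.250e+02]
231 295 319 [ 631.4 -221.1  325. ] [  -1.2 -178.6  325. ]
239 295 319 [ 632.2 -227.6  325. ] [  -1.3 -185.2  325. ]
247 295 319 [ 633.  -234.3  325. ] [  -1.4 -191.9  325. ]
255 295 319 [ 633.9 -241.   325. ] [  -1.5 -198.7  325. ]
263 296 319 [ 635.1 -247.7  325. ] [  -1.2 -205.5  325. ]
271 296 319 [ 636.  -254.6  325. ] [  -1.3 -212.5  325. ]
279 296 319 [ 636.8 -261.6  325. ] [  -1.4 -219.5  325. ]
287 296 319 [ 637.7 -268.7  325. ] [  -1.5 -226.6  325. ]
295 296 319 [ 638.6 -275.8  325. ] [  -1.6 -233.8  325. ]
303 296 319 [ 639.5 -283.1  325. ] [  -1.7 -241.2  325. ]
```

The pin is up: the knob position is consistent with z=332. The pan is within about 5 mm of the drip point. Now I'll go to the lever grip at (635,-247).

Call:
carry_out([
  [[0, 0, 0], [0, -2.1, -2], 0],
  [[0, 0, 0], [0, 0, -3], 0],
  [[0, 0, 0], [0, 0, -3], 60],
  [[0, 0, 0], [0, 0, -2.2], 120],
  [[0, 0, 0], [0, 0, -1.2], 188],
], grip_force=50)

```text
clock: 14.67
eef_pos: [634.2, -245.3, 305.5]
orientation: [-2.074, -2.358, 0.001]
contact_force: [-0.6, -0.3, 0.3]
width: 77.2
```

Call:
carry_out([
  [[0, 0, 0], [0, 0, 0], 188],
  [[0, 0, 0], [0, 0, 0], 188],
  [[0, 0, 0], [0, 0, 0], 188],
  [[0, 0, 0], [0, 0, 0], 188],
  [[0, 0, 0], [0, 0, 0], 188],
])

```text
clock: 15.08
eef_pos: [635.2, -244.9, 309.2]
orientation: [2.073, 2.358, 0.002]
contact_force: [-1.3, -0.0, 0.9]
width: 44.4
```

Call:
carry_out([
  [[0, 0, 0], [0, 0, 0], 188],
  [[0, 0, 0], [0, 0, 0], 188],
  [[0, 0, 0], [0, 0, 0], 188],
])

```text
clock: 15.33
eef_pos: [634.8, -245.1, 308.2]
orientation: [2.074, 2.358, 0.0]
contact_force: [-5.2, -0.0, 2.0]
width: 25.7
```

```bash
python3 s.py
```

```text
R [[-0.128, 0.992, 0.001], [0.992, 0.128, -0.0], [-0.001, 0.001, -1.0]] q [ 0.96  0.66 -1.1   1.28  0.58  1.52  0.06] p [ 634.8 -245.1  308.2] F [-5.2 -0.   2. ] w 25.7 15.3333
```

Call:
carry_out([
  [[0, 0, 0], [-1.45, -0.2, -0.08], 188],
  [[0, 0, 0], [-1.43, -0.2, -0.23], 188],
  [[0, 0, 0], [-1.41, -0.2, -0.38], 188],
  [[0, 0, 0], [-1.36, -0.19, -0.53], 188],
  [[0, 0, 0], [-1.3, -0.18, -0.67], 188],
])

```text
clock: 15.75
eef_pos: [565.8, -254.4, 290.0]
orientation: [2.072, 2.357, 0.004]
contact_force: [5.8, 1.0, 4.9]
width: 24.9
```

```bash
python3 s.py
```

```text
R [[-0.128, 0.992, 0.004], [0.992, 0.128, -0.0], [-0.001, 0.004, -1.0]] q [ 1.14  0.57 -1.15  1.48  0.52  1.42  0.1 ] p [ 565.8 -254.4  290. ] F [5.8 1.  4.9] w 24.9 15.75
```

Call:
carry_out([
  [[0, 0, 0], [-1.22, -0.17, -0.8], 188],
  [[0, 0, 0], [-1.13, -0.16, -0.93], 188],
  [[0, 0, 0], [-1.03, -0.14, -1.04], 188],
  [[0, 0, 0], [-0.91, -0.13, -1.15], 188],
  [[0, 0, 0], [-0.79, -0.11, -1.23], 188],
])

```text
clock: 16.17
eef_pos: [515.2, -261.8, 238.3]
orientation: [2.072, 2.357, 0.003]
contact_force: [7.1, 0.8, 5.7]
width: 24.8
```

Call:
carry_out([
  [[0, 0, 0], [0, 0, 0], 188],
  [[0, 0, 0], [0, 0, 0], 255],
  [[0, 0, 0], [0, 0, 0], 255],
  [[0, 0, 0], [0, 0, 0], 255],
])

```text
clock: 16.5
eef_pos: [515.2, -261.8, 237.8]
orientation: [2.073, 2.358, 0.002]
contact_force: [8.2, -1.7, -9.0]
width: 21.1
```

```bash
python3 s.py
```

```text
R [[-0.128, 0.992, 0.002], [0.992, 0.128, -0.0], [-0.0, 0.002, -1.0]] q [ 1.26  0.54 -1.17  1.66  0.51  1.29  0.13] p [ 515.2 -261.8  237.8] F [ 8.2 -1.7 -9. ] w 21.1 16.5
```

Call:
carry_out([
  [[0, 0, 0], [0, 0, 0], 120],
  [[0, 0, 0], [0, 0, 0], 60],
  [[0, 0, 0], [0, 0, 0], 0],
  [[0, 0, 0], [0, 0, 0], 0],
  [[0, 0, 0], [0, 0, 2], 0],
])

```text
clock: 16.92
eef_pos: [513.2, -261.8, 255.3]
orientation: [-2.073, -2.357, 0.001]
contact_force: [-0.4, -0.1, 0.1]
width: 50.9
```

Call:
carry_out([
  [[0, 0, 0], [0, 0, 4], 60],
  [[0, 0, 0], [0, 0, 4], 255],
  [[0, 0, 0], [0, 0, 4], 255],
  [[0, 0, 0], [0, 0, 4], 255],
  [[0, 0, 0], [0, 0, 2], 255],
])

```text
clock: 17.33
eef_pos: [514.9, -261.4, 442.4]
orientation: [2.072, 2.356, 0.002]
contact_force: [0.5, -0.3, 0.1]
width: 37.3
```

Call:
carry_out([
  [[0, 0, 0], [0, 4, 0], 255],
  [[0, 0, 0], [0, 4, 0], 255],
  [[0, 0, 0], [0, 4, 0], 255],
  [[0, 0, 0], [0, 4, 0], 255],
  [[0, 0, 0], [0, 4, 0], 255],
])

```text
clock: 17.75
eef_pos: [514.0, -60.0, 437.9]
orientation: [2.074, 2.358, -0.0]
contact_force: [1.1, 0.1, 0.0]
width: 4.3
```

```bash
python3 s.py;  python3 - <<'E'
from h import *
o=r.get_obs();np.save("o5.npy",o,allow_pickle=True)
a=r.snapshot("wrist");b=r.snapshot("top");s=r.snapshot("scene")
for n,i in zip("abs",(a,b,s)): cv2.imwrite(f"pics/{n}5.png",i)
z=lambda i,w,h:cv2.resize(i,(w,h),interpolation=cv2.INTER_CUBIC)
cv2.imwrite("pics/c5.png",np.hstack([z(b[155:315,225:430],410,320)]+[z(s[120:360,190:440],333,320)]))
E
```

```text
R [[-0.127, 0.992, 0.001], [0.992, 0.127, -0.001], [-0.001, 0.001, -1.0]] q [ 1.06  0.24 -1.22  1.46  0.23  1.59 -0.02] p [514.  -60.  437.9] F [1.1 0.1 0. ] w 4.3 17.75
```

View pics/c5.png

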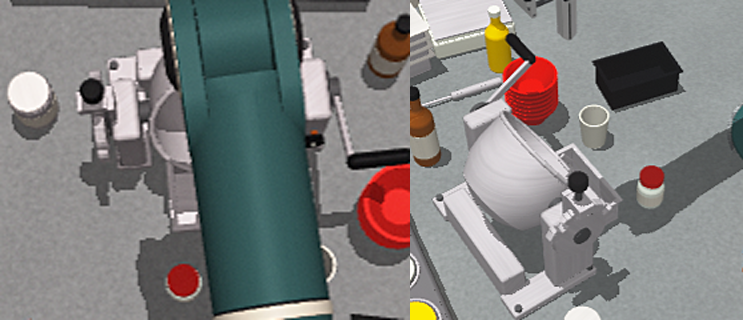

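Run:
```python
from h import *
b=cv2.imread("pics/b5.png").max(2)
print("top obs")
for col in (406,410,414,418,422,426):
    rr=np.where(b[225:243,col]<55)[0]+225
    if len(rr): q=toplane("top",[(col,rr.mean())],255)[0]; print(col,rr.min(),rr.max(),q.round(1),R.from_euler('z',-.138).apply(q-[605.5,-47,0]).round(1))
Rz=R.from_euler('z',.138)
for th in(1.0,1.05,1.1):
    g=lambda y:Rz.apply([-140*np.sin(th),y,185+140*np.cos(th)])+[605.5,-47,0]
    print(th,proj("top",[g(-185),g(-205),g(-225)]).round(1).tolist())
```

```text
top obs
406 231 238 [ 514.8 -240.8  255. ] [-116.5 -179.4  255. ]
410 231 238 [ 515.  -251.6  255. ] [-117.8 -190.2  255. ]
414 231 237 [ 516.7 -262.5  255. ] [-117.6 -201.2  255. ]
418 230 237 [ 518.3 -273.4  255. ] [-117.5 -212.2  255. ]
422 230 237 [ 518.5 -284.2  255. ] [-118.8 -223.   255. ]
426 229 236 [ 521.5 -295.1  255. ] [-117.3 -234.2  255. ]
1.0 [[408.4, 234.3], [415.7, 233.5], [423.0, 232.6]]
1.05 [[408.3, 236.1], [415.6, 235.2], [422.8, 234.4]]
1.1 [[408.1, 237.7], [415.4, 236.9], [422.7, 236.0]]
```

Call:
carry_out([
  [[0, 0, 0], [1.4, 3.7, 0], 255],
  [[0, 0, 0], [1.4, 3.7, 0], 255],
  [[0, 0, 0], [1.4, 3.7, 0], 255],
  [[0, 0, 0], [1.4, 3.7, 0], 255],
  [[0, 0, 0], [1.4, 3.75, 0], 255],
])

```text
clock: 18.32
eef_pos: [584.1, 120.0, 437.3]
orientation: [2.077, 2.356, -0.0]
contact_force: [0.4, -1.5, -0.8]
width: 0.7
```

Call:
carry_out([
  [[0, 0, 0], [0, 0, -3], 255],
  [[0, 0, 0], [0, 0, -3], 255],
  [[0, 0, 0], [0, 0, -1.5], 255],
  [[0, 0, 0], [0, 0, 0], 255],
  [[0, 0, 0], [0, 0, 0], 255],
])

```text
clock: 18.73
eef_pos: [583.4, 118.7, 362.8]
orientation: [2.076, 2.358, -0.0]
contact_force: [0.1, -0.4, 0.8]
width: 0.5
```

Call:
carry_out([
  [[0, 0, 0], [0, 0, -0.4], 255],
  [[0, 0, 0], [0, 0, -0.4], 255],
  [[0, 0, 0], [0, 0, -0.4], 255],
])

```text
clock: 18.98
eef_pos: [583.4, 119.5, 351.2]
orientation: [2.074, 2.358, 0.002]
contact_force: [-0.0, 0.6, -0.2]
width: 0.5
```

```bash
python3 s.py
```

```text
R [[-0.127, 0.992, 0.002], [0.992, 0.127, 0.0], [-0.0, 0.002, -1.0]] q [ 0.54  0.47 -1.15  1.44  0.43  1.5  -0.46] p [583.4 119.5 351.2] F [-0.   0.6 -0.2] w 0.5 18.9833
```

Call:
carry_out([
  [[0, 0, 0], [0.05, 0.6, 0], 255],
  [[0, 0, 0], [0, 0, -0.4], 255],
  [[0, 0, 0], [0, 0, -0.4], 255],
  [[0, 0, 0], [0, 0, -0.4], 255],
])

```text
clock: 19.32
eef_pos: [583.6, 125.7, 338.4]
orientation: [2.074, 2.359, 0.001]
contact_force: [-0.1, -0.2, -0.2]
width: 0.4
```

Call:
carry_out([
  [[0, 0, 0], [0, 0, -0.4], 255],
  [[0, 0, 0], [0, 0, -0.4], 255],
  [[0, 0, 0], [0, 0, 0], 255],
])

```text
clock: 19.57
eef_pos: [583.4, 125.3, 329.8]
orientation: [2.075, 2.359, -0.0]
contact_force: [-0.2, 0.0, 0.1]
width: 0.5
```

Call:
carry_out([
  [[0, 0, 0], [0, 0, -0.4], 255],
  [[0, 0, 0], [0, 0, -0.4], 255],
  [[0, 0, 0], [0, 0, 0], 255],
])

```text
clock: 19.82
eef_pos: [583.5, 125.4, 321.9]
orientation: [2.074, 2.359, -0.0]
contact_force: [-0.7, 0.5, -0.1]
width: 0.1
```

Call:
carry_out([
  [[0, 0, 0], [0, 0, -0.2], 255],
  [[0, 0, 0], [0, 0, -0.2], 255],
  [[0, 0, 0], [0, 0, 0], 255],
])

```text
clock: 20.07
eef_pos: [583.6, 125.6, 318.6]
orientation: [2.074, 2.359, 0.001]
contact_force: [-0.6, -0.4, -0.2]
width: 0.4
```

Call:
carry_out([
  [[0, 0, 0], [0, 0, -0.3], 255],
  [[0, 0, 0], [0, 0, -0.3], 255],
  [[0, 0, 0], [0, 0, 0], 255],
])

```text
clock: 20.32
eef_pos: [583.6, 125.5, 312.2]
orientation: [2.074, 2.359, 0.001]
contact_force: [-0.0, 0.2, 0.1]
width: 0.6
```

Call:
carry_out([
  [[0, 0, 0], [0, 0, -0.2], 255],
  [[0, 0, 0], [0, 0, -0.2], 255],
  [[0, 0, 0], [0, 0, 0], 255],
])

```text
clock: 20.57
eef_pos: [583.6, 125.6, 308.4]
orientation: [2.074, 2.359, 0.001]
contact_force: [0.6, 0.7, -0.4]
width: 0.8
```

```bash
python3 s.py
python3 - <<'E'
from h import *
a=r.snapshot("wrist");s=r.snapshot("scene")
z=lambda i,w,h:cv2.resize(i,(w,h),interpolation=cv2.INTER_CUBIC)
cv2.imwrite("pics/c6.png",np.hstack([z(a[150:400,200:430],400,435),z(s[180:330,250:400],395,435)]))
E
```

```text
R [[-0.128, 0.992, 0.001], [0.992, 0.128, -0.0], [-0.0, 0.001, -1.0]] q [ 0.53  0.49 -1.13  1.51  0.45  1.42 -0.49] p [583.6 125.6 308.4] F [ 0.6  0.7 -0.4] w 0.8 20.5667
```

View pics/c6.png

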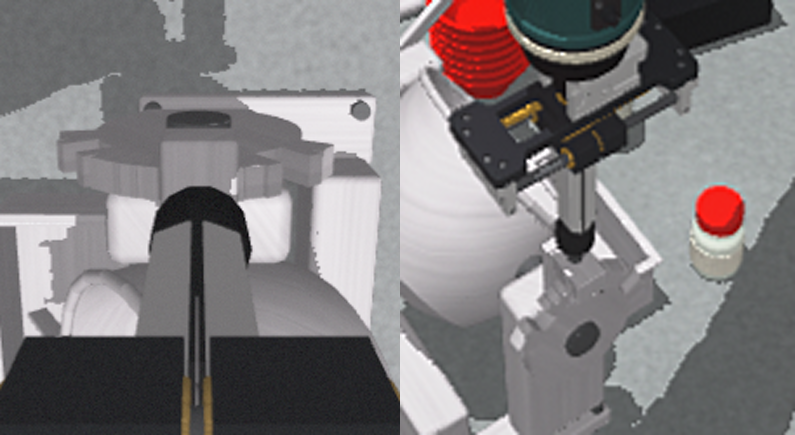

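Both views show the fingertips directly above the black knob, with the pin still raised. I'll keep pressing.

Call:
carry_out([
  [[0, 0, 0], [0, 0, -0.3], 255],
  [[0, 0, 0], [0, 0, -0.3], 255],
  [[0, 0, 0], [0, 0, 0], 255],
])

```text
clock: 20.92
eef_pos: [583.6, 125.6, 302.2]
orientation: [2.074, 2.359, 0.001]
contact_force: [0.2, 0.6, 0.4]
width: 0.6
```

Call:
carry_out([
  [[0, 0, 0], [0, 0, -0.3], 255],
  [[0, 0, 0], [0, 0, -0.3], 255],
  [[0, 0, 0], [0, 0, 0], 255],
])

```text
clock: 21.17
eef_pos: [583.8, 125.7, 298.0]
orientation: [2.073, 2.358, 0.002]
contact_force: [-5.4, -3.5, 19.9]
width: 0.9
```

Call:
carry_out([
  [[0, 0, 0], [0, 0, -0.3], 255],
  [[0, 0, 0], [0, 0, -0.3], 255],
  [[0, 0, 0], [0, 0, 0], 255],
])

```text
clock: 21.42
eef_pos: [584.5, 126.2, 297.0]
orientation: [2.071, 2.354, 0.005]
contact_force: [-26.8, -15.3, 86.0]
width: 0.5
```

Force spiked at TCP z≈298. I'll back off and measure the knob height from the scene camera.

Call:
carry_out([
  [[0, 0, 0], [0, 0, 1], 255],
  [[0, 0, 0], [0, 0, 3], 255],
  [[0, 0, 0], [0, 0, 4], 255],
  [[0, 0, 0], [0, 0, 4], 255],
  [[0, 0, 0], [-3, 0, 2], 255],
])

```text
clock: 21.83
eef_pos: [556.5, 125.1, 433.5]
orientation: [-2.077, -2.357, -0.007]
contact_force: [-1.3, -2.0, 1.3]
width: 0.5
```

```bash
python3 s.py
python3 - <<'E'
from h import *
s=r.snapshot("scene"); cv2.imwrite("pics/s7.png",s); cv2.imwrite("pics/t7.png",r.snapshot("top"))
for z in(310,316,325,332): print(z,"scene",proj("scene",[[584,124,z]]).round(1),"bottom",proj("scene",[[584,124,z-24]]).round(1))
for n in("scene0","s5","s7"):
    g=cv2.imread(f"pics/{n}.png").max(2)
    m=(g<60).astype(np.uint8)[235:305,295:345]
    k,l,st,ce=cv2.connectedComponentsWithStats(m)
    for i in range(1,k):
        if st[i,4]>40: print(n,st[i,:4]+[295,235,0,0],st[i,4],ce[i]+[295,235])
E
```

```text
R [[-0.126, 0.992, 0.003], [0.992, 0.126, 0.004], [0.003, 0.003, -1.0]] q [ 0.57  0.38 -1.18  1.35  0.35  1.63 -0.43] p [556.5 125.1 433.5] F [-1.3 -2.   1.3] w 0.5 21.8333
310 scene [[316.7 258.9]] bottom [[316.8 265.9]]
316 scene [[316.7 257.2]] bottom [[316.8 264.2]]
325 scene [[316.6 254.5]] bottom [[316.7 261.6]]
332 scene [[316.6 252.4]] bottom [[316.7 259.5]]
scene0 [309 255  15  16] 193 [316.20207254 262.70984456]
scene0 [313 291  13  12] 77 [319.44155844 296.90909091]
s5 [309 249  15  22] 221 [315.90950226 257.30769231]
s5 [313 291  12  12] 75 [319.41333333 296.94666667]
s7 [309 255  15  16] 190 [316.21578947 262.76842105]
s7 [313 291  12  12] 48 [319.20833333 297.70833333]
```

Call:
carry_out([
  [[0, 0, 0], [-3, 3, 0], 255],
  [[0, 0, 0], [-3, 3, 0], 255],
  [[0, 0, 0], [-3, 3, 0], 255],
  [[0, 0, 0], [-3, 2, 0], 255],
  [[0, 0, 0], [0, 0, 0], 255],
])

```text
clock: 22.35
eef_pos: [429.9, 238.9, 431.0]
orientation: [2.063, 2.365, 0.001]
contact_force: [-0.4, 0.6, -0.8]
width: 0.4
```

```bash
python3 s.py
python3 - <<'E'
from h import *
s=r.snapshot("scene"); t=r.snapshot("top"); cv2.imwrite("pics/t8.png",t)
b=t.max(2)
for col in (408,416,423):
    rr=np.where(b[225:243,col]<55)[0]+225; print("lever row",col,rr.mean() if len(rr) else None)
d=(cv2.absdiff(s,cv2.imread("pics/scene0.png")).max(2))
for n,c,h in(("soy",(0,0),0),):pass
pts={"soy":[672,-288,100],"stack":[473,-311,65],"spice":[363,0,40],"mug":[391,-194,40],"can":[637,238,55]}
for k,P in pts.items():
    u,v=proj("scene",[P])[0].astype(int); w=d[v-12:v+12,u-10:u+10]; print(k,(u,v),"diff",w.mean().round(1),(w>40).mean().round(2))
g=cv2.imread("pics/scene0.png")
# pan: bright pixels warped to rim plane z=65 in the scene view
H,_=cv2.findHomography(proj("scene",[[400,100,65],[400,-200,65],[600,-200,65],[600,100,65]]),np.array([[300,200],[900,200],[900,600],[300,600]],float)*.5+0)
print("q ok")
E
```

```text
R [[-0.136, 0.991, 0.003], [0.991, 0.136, -0.002], [-0.002, 0.003, -1.0]] q [ 0.52  0.15 -1.23  1.53  0.15  1.56 -0.56] p [429.9 238.9 431. ] F [-0.4  0.6 -0.8] w 0.4 22.35
lever row 408 234.5
lever row 416 233.5
lever row 423 233.0
soy (np.int64(220), np.int64(211)) diff 11.3 0.0
stack (np.int64(283), np.int64(191)) diff 15.2 0.06
spice (np.int64(370), np.int64(258)) diff 9.1 0.0
mug (np.int64(327), np.int64(214)) diff 26.3 0.2
can (np.int64(319), np.int64(371)) diff 8.0 0.0
q ok
```

Run:
```python
from h import *
a=cv2.imread("pics/top0.png");b=cv2.imread("pics/t8.png")
for n,(u,v) in dict(soy=(424,178),stack=(425,258),mug=(381,288),spice=(317,296),can=(240,202)).items():
    T=a[v-14:v+14,u-14:u+14]; m=cv2.matchTemplate(b[v-26:v+26,u-26:u+26],T,cv2.TM_CCOEFF_NORMED); _,s,_,p=cv2.minMaxLoc(m); print(n,np.array(p)-12,round(s,2))
r.job_done()
```

```text
soy [0 0] 0.87
stack [0 0] 0.91
mug [0 0] 1.0
spice [0 0] 1.0
can [0 0] 1.0
the job is handed in; nothing more can be done
```

I set the kettle to drain in the order asked and handed the job in at about 22 s on the robot clock.

**What I did:** I slid the steel pan under the lip, then lifted the lock pin. I swung the bowl forward by the lever to the middle notch, then pressed the pin down.

**Last checks:**
- **Pin:** the scene camera shows the knob back at its starting "home" position, to within about 0.1 px. It had been 6 px higher while raised.
- **Pan:** it sits about 4–5 mm in front of the drip point and about 1 mm to the side, roughly in line with the stand. I measured this after releasing it and did not touch it afterwards.
- **Bystanders:** the soy bottle, bowl stack, mug, spice jar and can showed no shift in the top view. I didn't compare the others (plates, squeeze bottle, spoon).

**What failed or disagreed:**
- **First pan grip:** it closed on nothing, because the fingertips sit higher than the description says. I went lower and gripped it on the second try.
- **Pressing the pin:** the contact force read nothing until the pin bottomed out, then rose to 86 N. That is below the 120 N wrist limit, but harder than I meant to press.
- **Bowl angle:** the top camera gave about 1.01 rad against 1.04 from the arm position (target 1.05). I put this down to camera calibration, since the pin went fully home.

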